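# Check a pipe tee on the optical gauge

### The job

Check the white pipe tee on the optical gauge: press the keys fully, one at a time, in the order green, yellow, blue, and never the red one. Then lift the tee out of the red crate, carry it over the things in between without disturbing the other pieces of pipe, and finish while still holding it upright and still, centred over the gauge's black window with its lower rim hovering about 15 mm above the glass and its side branch pointing at the side camera's lens. The tee must never touch the gauge, and must not be put down or let go at the end.

Things in the scene. Friction and masses are not known exactly. Their poses are not given: they have to be found in the camera images.
- tee_center (a point): Centre, half-way up, of the white plastic pipe tee (0.09 kg): an upright tube 44 mm in diameter and 84 mm tall, standing on its open end in the red crate, with a level side branch, also 44 mm thick, at half height towards the tee's -x. Rims 42 mm above and below this point; z up the tube. Grip the tube's upper part across its 44 mm, square to the branch (along the tee's y).
- tee_mouth (a point): Centre of the open end of the tee's side branch, 46 mm from tee_center (on the tube's axis) towards the tee's -x, at the same height. Same axes as tee_center.
- crate: Red open-topped plastic stock crate, fixed on the bench: 190 mm (its x) by 250 mm (its y), 60 mm tall, walls and floor 5 mm thick. Origin at the centre of its underside. The tee stands in its +y half, a black coupling in its -y half.
- gauge: Blue optical gauge fixed on the bench, 210 x 210 mm, its flat top 30 mm above the bench; origin at the centre of its underside. A clear guard edged in yellow, 4 mm thick, top 65 mm above the bench, stands 100 mm from the centre on its +x, +y and -y sides. On the -x side stands the grey side camera, 30 x 70 mm, its face 77 mm from the centre, its top 110 mm above the bench.
- gauge_window (a point): Centre, on the glass, of the round black window (88 mm across, in a white rim 112 mm across) in the middle of the gauge's top, 30 mm above the bench. Axes are the gauge's: z up, -x towards the side camera.
- gauge_lens (a point): Centre of the side camera's round black lens with its orange ring: 74 mm from gauge_window towards the gauge's -x, 54.5 mm above the glass. It looks across the window towards the gauge's +x.
- keypad: Grey keypad plate fixed on the bench, 120 x 120 x 12 mm, origin at the centre of its underside. It carries four round spring keys in a two by two square, 56 mm between neighbours; which colour sits where changes from run to run.
- key_green_top (a point): Centre of the top of the green key (wakes the gauge): round cap 26 mm in diameter, its top 34 mm above the bench and 10 mm above its black housing (42 mm in diameter) when not pressed.
- key_green (a joint): Travel of the green key in m: 0 up, 0.006 fully down. A spring pushes it back up: about 1.5 N to start it, 5 N fully down.
- key_yellow_top (a point): Centre of the top of the yellow key (zeroes it): round cap 26 mm in diameter, its top 34 mm above the bench and 10 mm above its black housing (42 mm in diameter) when not pressed.
- key_yellow (a joint): Travel of the yellow key in m: 0 up, 0.006 fully down. A spring pushes it back up: about 1.5 N to start it, 5 N fully down.
- key_blue_top (a point): Centre of the top of the blue key (starts the measurement): round cap 26 mm in diameter, its top 34 mm above the bench and 10 mm above its black housing (42 mm in diameter) when not pressed.
- key_blue (a joint): Travel of the blue key in m: 0 up, 0.006 fully down. A spring pushes it back up: about 1.5 N to start it, 5 N fully down.
- key_red_top (a point): Centre of the top of the red key (emergency stop, to be left alone): round cap 26 mm in diameter, its top 34 mm above the bench and 10 mm above its black housing (42 mm in diameter) when not pressed.
- key_red (a joint): Travel of the red key in m: 0 up, 0.006 fully down. A spring pushes it back up: about 1.5 N to start it, 5 N fully down.
- nipple_a_center (a point): Centre, half-way up (75 mm above its foot), of the grey standing length of pipe, 42 mm in diameter, 150 mm tall; loose, to be left alone.
- nipple_b_center (a point): Centre, half-way up (65 mm above its foot), of the green standing length of pipe, 42 mm in diameter, 130 mm tall; loose, to be left alone.
- coupling_center (a point): Centre, half-way up (25 mm above its foot), of the black pipe coupling standing in the red crate, 42 mm in diameter, 50 mm tall; loose, to be left alone.
Things that resemble listed ones, but are neither listed nor needed, are in the scene too. There is more than one size of the part that bears tee_center; the job needs the larger.

How it is judged (in metres and radians):
On the way, in this order (a step that is already met when the one before it is completed fails the run):
1. the green key is pressed, the others up (value of joint key_green above 0.004 m and value of joint each of key_yellow, key_blue, key_red below 0.002 m), for 0.05 s.
2. the yellow key is pressed, the others up (value of joint key_yellow above 0.004 m and value of joint each of key_green, key_blue, key_red below 0.002 m), for 0.05 s.
3. the blue key is pressed, the others up (value of joint key_blue above 0.004 m and value of joint each of key_green, key_yellow, key_red below 0.002 m), for 0.05 s.
4. the tee is lifted clear of the crate in the fingers (contact force between tee and the fingers above 1 N and height (world z) of tee_center above 0.13 m), for 0.2 s.
At the end, for the whole second after the job is handed in: The tee is held in the fingers, still (under 20 mm/s) and upright (within 8 degrees), its axis within 12 mm of the window's centre, its lower rim 5 to 28 mm above the glass (15 mm asked), its branch pointing to the lens within 11 degrees, touching no part of the gauge; all keys are up again (contact force between tee and the fingers above 1 N and horizontal distance between tee_center and gauge_window below 0.012 m and z of tee_center in the frame of gauge_window between 0.047 and 0.07 m and angle between tee_center's own z axis and vertical below 0.14 rad and angle between the x axis of tee_center and the x axis of gauge_window, either way round below 0.2 rad and x of tee_mouth in the frame of gauge_window below -0.025 m and contact force between tee and gauge below 0.1 N and linear speed of tee below 0.02 m/s and value of joint each of key_green, key_yellow, key_blue, key_red below 0.002 m); the arm keeps its last pose, push and grip.
It fails at once if the red key is pressed (value of joint key_red above 0.003 m).
It fails at once if two keys are down at once (value of joint each of key_green, key_yellow above 0.003 m or value of joint each of key_green, key_blue above 0.003 m or value of joint each of key_green, key_red above 0.003 m or value of joint each of key_yellow, key_blue above 0.003 m or value of joint each of key_yellow, key_red above 0.003 m or value of joint each of key_blue, key_red above 0.003 m).
It fails at once if the tee touches the gauge (contact force between tee and gauge above 0.5 N).
It fails at once if another piece of pipe (grey, green or black) is moved by more than 30 mm or tipped (distance of any of nipple_a_center, nipple_b_center, coupling_center from where it was at the start of the episode above 0.03 m or angle between any of nipple_a_center, nipple_b_center, coupling_center's own z axis and vertical above 0.5 rad).
It also fails if it takes over 67 s, if anything falls off the work surface, if the arm or the gripper's body presses on something with over 40 N, if the wrist force passes 120 N, or if a joint passes its speed limit or range.

### The arm

A 6-joint arm with a two-finger parallel gripper is mounted at the origin on the work surface. World frame = base frame: x ahead of the robot, y to its left, z up, the work surface at z = 0. Lengths are in m, angles in degrees, forces in N, time in s.
With the tool pointing down it reaches from about 0.375 to 0.75 m from the base axis. Payload 9 kg.
Tool frame: the origin (TCP) lies midway between the tips of the shut fingers; the grasp point (between the pads) lies 19 mm behind it; x points along the fingers, z is the direction in which the jaws open and shut, and the axes are right-handed (so a half turn about x gives the same grasp; the last joint's range is limited). The gripper opens to 85 mm and grips with 20 to 120 N. Pads are 22 mm wide; open, the fingers measure 114 mm over their backs; the gripper's body (76 mm by 85 mm) begins 54 mm behind the grasp point. The pads swing forward as they close: fully open they stand 13 mm farther back than shut.
Start: joints at [52.672, 5.964, 5.575, 89.605, 0, 77.527], TCP at [0.252, 0.544, 0.192] pointing down, gripper open.
Joint ranges: [-171.21, 171.21], [-48.23, 106.86], [-62.78, 66.21], [-105.2, 120.99], [-86.42, 89.51], [-180, 180]. Speed limits (degrees/s): [127.2, 127.2, 147.25, 180, 180, 180].

### API

Orientations are given as [roll, pitch, yaw] about the fixed x, y, z axes, in that order (R = Rz(yaw) Ry(pitch) Rx(roll)).
In Python, from workcell import telemetry, imaging, workorder, nets gives the robot as it stands.
- The arm moves only by the shell command python3 -m crank 'ROWS' [OPENING] [FORCE]. ROWS is text: rows parted by semicolons, each of 6 numbers parted by spaces: the shift along the world's x, y, z in mm, then the turn, a rotation vector about the world's x, y, z in degrees. In form: tx ty tz wx wy wz; .... A call has 1 to 5 rows; each row is the pose to reach, as a shift and turn from the pose commanded when the call began; what a row does not reach only later rows make up. A row lasts 1/8 s, in which the tool goes at most 62.5 mm and 10.7 degrees, less where a joint would pass 70% of its speed; a pose out of reach is approached as far as the arm can. A call with a gripper value outside its range is refused whole. OPENING is the opening, from 0 (shut) to 1 (fully open), set as the call begins (- or left out, the last holds). The fingers move at their own pace and stop on an object; FORCE is the grip in N (left out, the last holds). Time passes only in rows, so rows that repeat a pose let the fingers close. It gives the time, the measured TCP pose, the force and the opening at its end, in the units of the state.
- telemetry.get_obs(): the state, without advancing time (a new reading comes with each control period).
- imaging.grab_frame(name): name is "scene" or "top" or "wrist"; returns a dict with "frame" (384x512x3 uint8, red, green, blue), "depth" (384x512 float32, m along the optical axis (not along the pixel's ray), 0 where there is no reading), "fx", "fy", "cx", "cy" (pixels), "xyz" and "orientation" of the camera in the world; the wrist camera has in their place "hand_eye" (4x4, takes a point from camera to tool coordinates, whose origin is the TCP and whose axes are the tool frame's). Camera axes: x right, y down, z forward; pixel columns grow to the right and rows downward; lengths in m; the calibration is good to about 2 mm. A picture is of the moment at which its call begins: read the wrist's pose just before it.
- workorder.close_job(): hands the job in, once; it reports no verdict.
Trained networks look in a picture, given as the dict that the camera call returned (one of the last four; its "shot" number tells which), for a name from the list of things; names that differ only in an ending like _2 or _b are one class to them, and where a whole thing is asked for, a point or a joint stands for the part that bears it (a point fixed in the world has none). Each returns a list of dicts, best first, with "score" (0 to 1); they miss things now and then, are a little off and sometimes report something else, mostly with a low value. They report only what shows in the picture. A call takes as long as a camera call. They do not tell look-alikes from the thing itself.
- nets.search_frame(label, picture): "rect" ([left, top, width, height] in pixels, round what is visible of it).
- nets.mark_of(label, picture): "at" ([column, row] in pixels: a listed point, or the origin of a listed thing).
The state is a dict: "clock": time; "qpos": joint angles; "qvel": joint speeds; "tau": joint torques, N m; "eef_pos": TCP position; "tcp_rot": TCP orientation; "ft_force": force on the tool from outside, world axes, zero at the start; "wrist_torque": the same for the moment, N m; "gripper_width": opening from 0.0 (shut) to 1.0 (fully open).
Only numpy, scipy, OpenCV 4.12 (cv2) and the standard library are available. Lean on these libraries where they do the work, as an engineer would, in place of code of your own. Each camera call takes 0.05 s, during which the arm holds its last target. There are 200 camera calls.

## Working session

There is one attempt and no reset: what is moved stays moved. The work goes in short steps, Python scripts to look and compute and a shell command to move; the robot and the scene stay as the last step left them, time stands still between calls to the robot, and variables do not carry over. Pictures are saved under pics/ and viewed, about 8 in all and at most 12, crops included, and the job is handed in when it is done.

```bash
mkdir -p pics
cat > h.py <<'E'
import numpy as np, cv2
from scipy.spatial.transform import Rotation as R
from workcell import telemetry, imaging, workorder, nets
def cam(p, obs=None):
    if 'hand_eye' in p:
        T=np.eye(4); T[:3,:3]=R.from_euler('xyz',obs['tcp_rot'],degrees=True).as_matrix(); T[:3,3]=obs['eef_pos']
        return T@np.array(p['hand_eye'])
    T=np.eye(4); o=np.array(p['orientation'])
    T[:3,:3]=o if o.shape==(3,3) else R.from_euler('xyz',o,degrees=True).as_matrix(); T[:3,3]=p['xyz']; return T
def ray(p,T,uv):
    d=T[:3,:3]@np.array([(uv[0]-p['cx'])/p['fx'],(uv[1]-p['cy'])/p['fy'],1.]); return T[:3,3],d
def at_z(p,T,uv,z):
    o,d=ray(p,T,uv); return o+d*(z-o[2])/d[2]
def cloud(p,T):
    v,u=np.mgrid[:384,:512]; z=p['depth']
    c=np.stack([(u-p['cx'])/p['fx']*z,(v-p['cy'])/p['fy']*z,z],-1)
    return c@T[:3,:3].T+T[:3,3]
E
python3 - <<'E'
from h import *
print(telemetry.get_obs())
a=imaging.grab_frame('top'); b=imaging.grab_frame('scene')
for n,p in (('top',a),('scene',b)):
    print(n,p['xyz'],p['orientation'],p['fx'],p['cx'],p['cy'])
    cv2.imwrite(f'pics/{n}0.png',cv2.resize(p['frame'][:,:,::-1],(800,600)))
zs=dict(tee_center=.047,tee_mouth=.047,crate=0,gauge=0,gauge_window=.03,gauge_lens=.0845,keypad=0,key_green_top=.034,key_yellow_top=.034,key_blue_top=.034,key_red_top=.034,nipple_a_center=.075,nipple_b_center=.065,coupling_center=.03)
for l,z in zs.items():
    for n,p in (('top',a),('scene',b)):
        T=cam(p)
        print(l,n,[(np.round(q['at']).tolist(),round(q['score'],2),np.round(at_z(p,T,q['at'],z)[:2],3).tolist()) for q in nets.mark_of(l,p)[:4]])
E
```

```text
{'clock': 0.0, 'qpos': array([5.26709307e+01, 5.99742373e+00, 5.52483449e+00, 8.96047852e+01,
       4.87353643e-04, 7.75262072e+01]), 'qvel': array([ 0.0338426 , -0.05152503, -0.0376934 , -0.04068164,  0.02807574,
       -0.02210028]), 'tau': array([-2.13923391e-03, -5.56922400e+01,  5.03655088e+01,  1.63815427e-02,
       -2.70594192e-04,  1.76574395e-05]), 'eef_pos': array([0.25194244, 0.54410185, 0.19101321]), 'tcp_rot': array([ 167.16532692,   89.922624  , -127.6899499 ]), 'ft_force': array([0.23582249, 0.35093698, 0.08525882]), 'wrist_torque': array([-0.03471267, -0.03203807,  0.01713885]), 'gripper_width': 0.998352652754362}
top [ 0.37892225 -0.00830139  1.15003073] [-168.08498176    0.25366939 -100.19992555] 488.8272001584146 266.3611698409444 195.49668181983105
scene [ 1.22658046 -0.20265729  1.19808792] [-149.64497712    0.67339064   71.87542284] 446.50876792486036 256.8735578559845 195.9923196094216
tee_center top [([352.0, 194.0], 0.97, [0.578, -0.239]), ([320.0, 130.0], 0.71, [0.742, -0.198])]
tee_center scene [([177.0, 217.0], 0.83, [0.574, -0.25]), ([210.0, 266.0], 0.6
[... 1116 characters left out ...]
w_top scene [([251.0, 159.0], 0.43, [0.438, 0.02])]
key_blue_top top [([274.0, 257.0], 0.56, [0.468, -0.038])]
key_blue_top scene [([235.0, 171.0], 0.44, [0.465, -0.039])]
key_red_top top [([242.0, 245.0], 0.59, [0.508, 0.029])]
key_red_top scene [([260.0, 176.0], 0.5, [0.507, 0.027])]
nipple_a_center top [([212.0, 183.0], 0.98, [0.653, 0.072])]
nipple_a_center scene [([288.0, 202.0], 0.95, [0.646, 0.07])]
nipple_b_center top [([262.0, 169.0], 0.69, [0.669, -0.045])]
nipple_b_center scene [([251.0, 221.0], 0.85, [0.665, -0.05]), ([180.0, 218.0], 0.53, [0.59, -0.241])]
coupling_center top [([402.0, 175.0], 0.63, [0.604, -0.368])]
coupling_center scene [([136.0, 240.0], 0.82, [0.601, -0.379])]
```

View pics/top0.png

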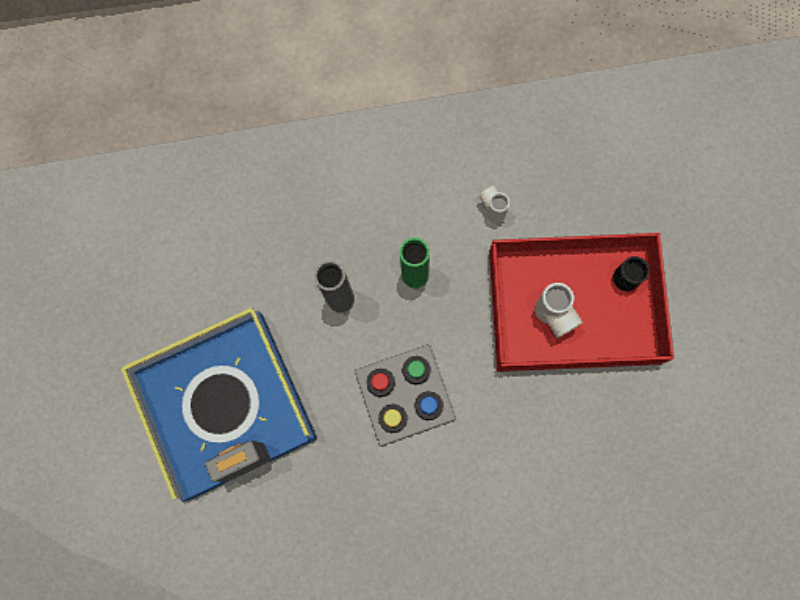

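View pics/scene0.png

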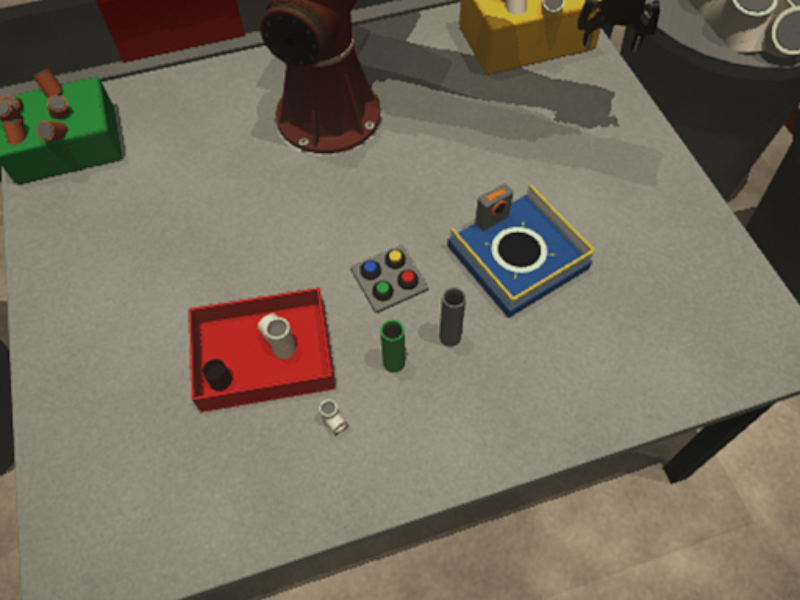

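The top view shows two white tees. The larger stands in the crate at about (557,305), and a small look-alike stands on the bench at about (495,203). I choose the crate one and will confirm it in a wrist crop. The keys (800 px picture) are red (380,381), green (416,369), yellow (392,417) and blue (428,405). The window is at (220,403) with the side camera below it at (235,460). The grey pipe is at (335,288) and the green one at (415,262), next to the straight route.

Run:
```python
from h import *
o=telemetry.get_obs(); M=R.from_euler('xyz',o['tcp_rot'],degrees=True).as_matrix(); print('tool axes cols\n',M.round(3))
p=imaging.grab_frame('top'); T=cam(p); C=cloud(p,T); hsv=cv2.cvtColor(p['frame'],cv2.COLOR_RGB2HSV).astype(int)
X,Y,Z=C[...,0],C[...,1],C[...,2]; H,S,V=hsv[...,0],hsv[...,1],hsv[...,2]
kp=(abs(X-.487)<.06)&(abs(Y+.003)<.06)&(S>110)&(V>60)
for n,lo,hi in(('red',-1,8),('yellow',20,35),('green',45,80),('blue',95,125)):
    m=kp&(H>lo)&(H<hi)|(kp&(H>172) if n=='red' else False); 
    print(n,m.sum(),np.median(C[m],0).round(4),C[m].mean(0).round(4))
# gauge yaw from blue top
m=(abs(X-.52)<.16)&(abs(Y-.262)<.16)&(H>100)&(H<125)&(S>110)&(abs(Z-.03)<.006)
r=cv2.minAreaRect((C[m][:,:2]*1000).astype(np.float32)); print('blue',m.sum(),r)
m=(abs(X-.522)<.05)&(abs(Y-.263)<.05)&(V<60)&(abs(Z-.03)<.006)
print('window',m.sum(),C[m].mean(0), cv2.minEnclosingCircle((C[m][:,:2]*1000).astype(np.float32)))
m=(abs(X-.57)<.07)&(abs(Y+.24)<.07)&(S<60)&(V>110)
print('tee top', C[m&(Z>.075)].mean(0), Z[m].max(),'branch',C[m&(Z<.075)].mean(0))
m=(abs(X-.57)<.16)&(abs(Y+.28)<.16)&(Z>.05)&(S>120)&((H<8)|(H>172))
print('crate',cv2.minAreaRect((C[m][:,:2]*1000).astype(np.float32)))
for c,n in (((.65,.07),'A'),((.667,-.047),'B')):
    m=(np.hypot(X-c[0],Y-c[1])<.05)&(Z>.12); print(n,m.sum(),C[m].mean(0).round(3))
```

```text
tool axes cols
 [[ 0.    -0.907  0.42 ]
 [ 0.     0.42   0.907]
 [-1.     0.     0.   ]]
red 101 [0.5099 0.0278 0.0333] [0.5103 0.0276 0.0327]
yellow 101 [0.4552 0.0191 0.033 ] [0.4551 0.0191 0.0327]
green 97 [ 0.5189 -0.0275  0.0334] [ 0.5188 -0.0276  0.0331]
blue 101 [ 0.4641 -0.0361  0.0324] [ 0.4641 -0.0363  0.0323]
blue 4871 ((518.5379638671875, 260.6085205078125), (206.34413146972656, 208.00225830078125), 15.296037673950195)
window 521 [0.52018541 0.26641352 0.02995605] ((520.095947265625, 263.0779724121094), 43.302757263183594)
tee top [ 0.57571832 -0.24379395  0.08636489] 0.09424600028690922 branch [ 0.55730946 -0.24801958  0.06558074]
crate ((574.5809936523438, -284.26934814453125), (251.6634063720703, 190.69525146484375), 82.3064956665039)
A 363 [0.65  0.067 0.138]
B 133 [ 0.667 -0.052  0.128]
```

```bash
python3 -m crank '55 -115 0 0 0 0;110 -235 0 0 0 0;165 -355 0 0 0 0;220 -470 0 0 0 0;267 -572 0 0 0 0' 0 40; python3 -m crank '150 -310 0 0 0 0;150 -310 0 0 0 0;150 -310 0 0 0 0;150 -310 0 0 0 0;150 -310 0 0 0 0'
```

```text
clock: 2.17
eef_pos: [0.3852, 0.2597, 0.192]
tcp_rot: [-45.4, 89.9, 19.7]
ft_force: [1.0, 0.4, -0.0]
gripper_width: 0.001
clock: 2.8
eef_pos: [0.5214, -0.022, 0.1921]
tcp_rot: [-65.2, 90.0, -0.0]
ft_force: [1.0, 0.7, 0.1]
gripper_width: -0.005
```

```bash
python3 -m crank '0 0 0 0 0 0;0 0 0 0 0 0'
python3 - <<'E'
from h import *
o=telemetry.get_obs(); p=imaging.grab_frame('wrist'); T=cam(p,o); print(o['eef_pos'],o['clock'])
cv2.imwrite('pics/w1.png',p['frame'][:,:,::-1])
C=cloud(p,T); hsv=cv2.cvtColor(p['frame'],cv2.COLOR_RGB2HSV).astype(int)
X,Y,Z=C[...,0],C[...,1],C[...,2]; H,S,V=hsv[...,0],hsv[...,1],hsv[...,2]
kp=(abs(X-.487)<.06)&(abs(Y+.003)<.06)&(S>110)&(V>60)&(Z>.02)&(Z<.045)
for n,lo,hi in(('red',-1,8),('yellow',20,35),('green',45,80),('blue',95,125)):
    m=kp&(H>lo)&(H<hi)|(kp&(H>172) if n=='red' else False); 
    if m.any(): print(n,m.sum(),C[m].mean(0).round(4),cv2.minEnclosingCircle((C[m][:,:2]*1000).astype(np.float32)))
E
```

```text
clock: 3.05
eef_pos: [0.5205, -0.0198, 0.1918]
tcp_rot: [69.9, 90.0, 135.0]
ft_force: [-0.4, 0.5, 0.5]
gripper_width: 0.001
[ 0.52046506 -0.01980418  0.1917612 ] 3.05
red 492 [0.512  0.0285 0.0322] ((513.2927856445312, 28.814964294433594), 14.130790710449219)
yellow 168 [0.4566 0.0195 0.0331] ((456.2271728515625, 19.119949340820312), 13.014644622802734)
green 430 [ 0.5205 -0.0265  0.0327] ((521.8480224609375, -27.298019409179688), 14.092719078063965)
blue 492 [ 0.4655 -0.0352  0.0325] ((465.8297119140625, -36.23330307006836), 13.89592456817627)
```

View pics/w1.png

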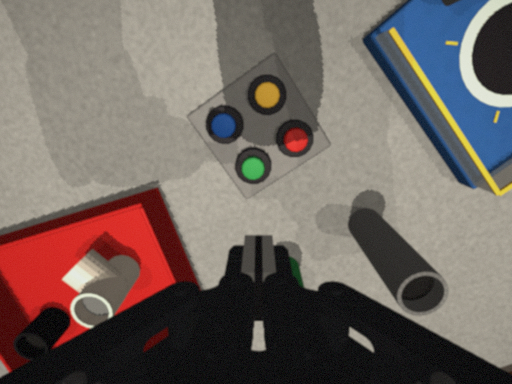

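The wrist view shows the whole keypad, with green at (253,167), yellow (266,95), blue (224,124) and red (296,139). The positions agree with the top view to about 1.5 mm. The fingers are at (258,260).

```bash
python3 -m crank '-1 -7 -60 0 0 0;-1 -7 -110 0 0 0;-1 -7 -142 0 0 0;-1 -7 -150 0 0 0;-1 -7 -150 0 0 0'; python3 -m crank '0 0 -8 0 0 0;0 0 -13.5 0 0 0;0 0 -14 0 0 0;0 0 -14 0 0 0'
```

```text
clock: 3.72
eef_pos: [0.5199, -0.0262, 0.0427]
tcp_rot: [-71.9, 90.0, -6.7]
ft_force: [-0.4, 0.1, 1.3]
gripper_width: 0.001
clock: 4.22
eef_pos: [0.5198, -0.027, 0.028]
tcp_rot: [-50.4, 90.0, 14.7]
ft_force: [-0.2, 0.2, 0.2]
gripper_width: 0.004
```

```bash
python3 -m crank '0 0 -1 0 0 0;0 0 -1 0 0 0'
python3 - <<'E'
from h import *
o=telemetry.get_obs(); print(o['eef_pos'],o['ft_force'],o['wrist_torque'])
p=imaging.grab_frame('wrist'); cv2.imwrite('pics/w2.png',cv2.resize(p['frame'][120:340,130:390,::-1],None,fx=3,fy=2.7))
for i in range(5):
    imaging.grab_frame('wrist');o=telemetry.get_obs(); print(o['eef_pos'].round(4),o['ft_force'].round(2))
E
```

```text
clock: 4.47
eef_pos: [0.5197, -0.0269, 0.0269]
tcp_rot: [-13.6, 90.0, 51.6]
ft_force: [-0.5, -0.3, -0.7]
gripper_width: 0.002
[ 0.51971581 -0.02694152  0.02685438] [-0.48362718 -0.26098782 -0.6505362 ] [-0.04282237 -0.01237722  0.04357159]
[ 0.5197 -0.0269  0.0269] [-0.2  -0.05 -0.56]
[ 0.5197 -0.0269  0.0269] [ 0.38 -1.17  0.15]
[ 0.5197 -0.0269  0.0269] [-0.5  -0.08 -0.28]
[ 0.5197 -0.0269  0.0269] [ 0.46 -0.39 -0.45]
[ 0.5197 -0.0269  0.0269] [ 0.17 -0.44  0.21]
```

View pics/w2.png

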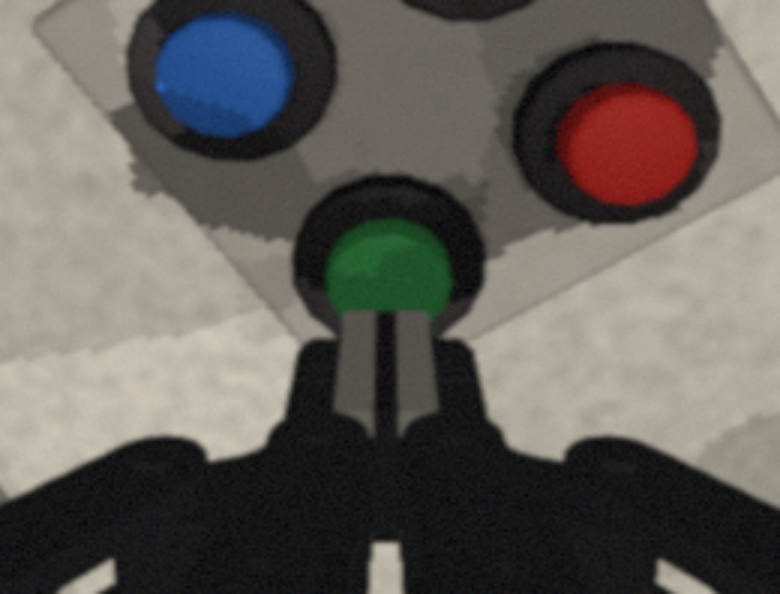

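The keys are visible at blue (230,75), red (627,145) and green (390,270) in the crop. The finger tips show in front of the green cap at (385,312), and no force is felt. I'll check the tip geometry with depth.

Run:
```python
from h import *
o=telemetry.get_obs(); p=imaging.grab_frame('wrist'); E=np.array(p['hand_eye']); print(E.round(3),p['fx'],p['cx'],p['cy'])
def pr(pt):
    c=np.linalg.inv(E)@np.append(pt,1); return (c[0]/c[2]*p['fx']+p['cx'],c[1]/c[2]*p['fy']+p['cy'],c[2])
print('tcp px',pr([0,0,0]),'20mm back',pr([-.02,0,0]),'y11',pr([0,.011,0]),pr([0,-.011,0]))
T=cam(p,o); C=cloud(p,T); tl=(C-T[:3,3]) ; L=cloud(p,E)
for r in range(190,290,6):
    print(r,[(C[r,c].round(4).tolist(),L[r,c].round(4).tolist()) for c in (250,268)])
```

```text
[[ 0.    -0.295  0.956 -0.182]
 [ 0.001 -0.956 -0.295  0.074]
 [ 1.     0.001 -0.     0.   ]
 [ 0.     0.     0.     1.   ]] 315.9092093112785 258.1136007442057 191.88864357211548
tcp px (np.float64(258.017261873197), np.float64(220.19068694573718), np.float64(0.19544330880610813)) 20mm back (np.float64(257.9932803407961), np.float64(233.81589623379793), np.float64(0.17633119023709068)) y11 (np.float64(258.03058902537816), np.float64(203.39066885744484), np.float64(0.19220218357215524)) (np.float64(258.004369530813), np.float64(236.44259000106373), np.float64(0.19868443404006103))
190 [([0.501, -0.0237, 0.023], [0.0038, 0.0183, -0.0049]), ([0.5057, -0.0137, 0.0228], [0.004, 0.0183, 0.0061])]
196 [([0.5044, -0.0252, 0.0235], [0.0033, 0.0146, -0.0049]), ([0.5087, -0.0151, 0.0244], [0.0025, 0.0149, 0.0061])]
202 [([0.5079, -0.0269, 0.0236], [0.0033, 0.0108, -0.005]), ([0.5126, -0.0168, 0.0235], [0.0034, 0.0107, 0.0062])]
208 [([0.5089, -0.0272, 0.0316], [-0.0047, 0.0097, -0.0048]), ([0.5129, -0.0173, 0.033], [-0.0061, 0.0103, 0.0059])]
214 [([0.5113, -0.0282, 0.0346], [-0.0077, 0.0071, 
[... 769 characters left out ...]
256 [([0.5087, -0.0254, 0.0916], [-0.0648, 0.0106, -0.0033]), ([0.5114, -0.0185, 0.0925], [-0.0657, 0.0111, 0.0041])]
262 [([0.5096, -0.0257, 0.095], [-0.0681, 0.0097, -0.0032]), ([0.5126, -0.0191, 0.0951], [-0.0682, 0.0098, 0.0041])]
268 [([0.5091, -0.0254, 0.1005], [-0.0737, 0.0103, -0.0031]), ([0.5118, -0.019, 0.1009], [-0.0741, 0.0105, 0.0039])]
274 [([0.5103, -0.0259, 0.1027], [-0.0759, 0.009, -0.003]), ([0.513, -0.0196, 0.1031], [-0.0762, 0.0092, 0.0038])]
280 [([0.5084, -0.0247, 0.1103], [-0.0834, 0.0112, -0.0028]), ([0.5105, -0.0187, 0.1112], [-0.0843, 0.0118, 0.0036])]
286 [([0.5086, -0.0248, 0.1136], [-0.0868, 0.011, -0.0027]), ([0.5112, -0.0191, 0.1137], [-0.0868, 0.011, 0.0035])]
```

The depth image puts the visible tips about 45 mm behind the stated TCP. No force is felt although the TCP reads below the cap top, and the cap is still up. So the real tips are higher than the TCP frame says. I'll go down in checked steps.

```bash
python3 -m crank '0 0 -8 0 0 0;0 0 -16 0 0 0;0 0 -22 0 0 0;0 0 -22 0 0 0'
python3 - <<'E'
from h import *
o=telemetry.get_obs(); p=imaging.grab_frame('wrist'); E=np.array(p['hand_eye'])
T=cam(p,o); C=cloud(p,T); L=cloud(p,E); print(o['eef_pos'])
for r in range(200,250,3):
    print(r,[(C[r,c].round(4).tolist(),L[r,c].round(4).tolist()) for c in (250,266)],p['frame'][r,250])
E
```

```text
clock: 5.32
eef_pos: [0.5191, -0.0267, 0.004]
tcp_rot: [93.9, 89.9, 159.0]
ft_force: [-0.1, -0.2, -0.0]
gripper_width: -0.001
[ 0.51911416 -0.02671467  0.00401472]
200 [([0.5004, -0.023, 0.02], [-0.0159, 0.0185, -0.0044]), ([0.504, -0.0149, 0.0204], [-0.0163, 0.0187, 0.0044])] [17 15 16]
203 [([0.5011, -0.0232, 0.0232], [-0.0191, 0.0179, -0.0044]), ([0.5046, -0.0152, 0.0235], [-0.0195, 0.018, 0.0043])] [33 30 30]
206 [([0.5024, -0.0238, 0.0239], [-0.0198, 0.0164, -0.0044]), ([0.5058, -0.0158, 0.0247], [-0.0207, 0.0167, 0.0043])] [34 34 32]
209 [([0.4519, 0.0045, 0.1857], [-0.1816, 0.0743, 0.0001]), ([0.5076, -0.0166, 0.024], [-0.02, 0.0147, 0.0043])] [23 25 25]
212 [([0.5057, -0.0253, 0.0234], [-0.0194, 0.0128, -0.0044]), ([0.5092, -0.0173, 0.0239], [-0.0199, 0.013, 0.0044])] [22 22 24]
215 [([0.5079, -0.0264, 0.0218], [-0.0178, 0.0104, -0.0044]), ([0.511, -0.0181, 0.0233], [-0.0193, 0.011, 0.0044])] [19 19 17]
218 [([0.5087, -0.0267, 0.024], [-0.02, 0.0095, -0.0044]), ([0.5111, -0.0183, 0.0275], [-0.0235, 0.0109, 0.0043])] [29 67 34]
221 [([0.5081, -0.0263, 0.0301], [-0.026, 0.0102,
[... 530 characters left out ...]
5165, -0.0209, 0.0336], [-0.0296, 0.0049, 0.0042])] [34 84 43]
236 [([0.5082, -0.0258, 0.049], [-0.0449, 0.0103, -0.0038]), ([0.5112, -0.0189, 0.0494], [-0.0453, 0.0105, 0.0038])] [84 84 79]
239 [([0.5084, -0.0258, 0.0519], [-0.0479, 0.0102, -0.0037]), ([0.5114, -0.019, 0.0521], [-0.0481, 0.0103, 0.0037])] [88 85 79]
242 [([0.5084, -0.0257, 0.0551], [-0.0511, 0.0102, -0.0036]), ([0.512, -0.0194, 0.0538], [-0.0498, 0.0096, 0.0037])] [86 83 78]
245 [([0.5084, -0.0257, 0.058], [-0.054, 0.0102, -0.0035]), ([0.5116, -0.0193, 0.0576], [-0.0536, 0.01, 0.0036])] [88 85 80]
248 [([0.5088, -0.0258, 0.0603], [-0.0562, 0.0099, -0.0035]), ([0.5112, -0.0192, 0.0613], [-0.0573, 0.0104, 0.0035])] [88 85 80]
```

The tips sit consistently about 44.5 mm behind the reported TCP, so they are now 15 mm above the cap.

```bash
python3 -m crank '0 0 -8 0 0 0;0 0 -13 0 0 0;0 0 -17 0 0 0;0 0 -19 0 0 0;0 0 -19 0 0 0'; python3 -m crank '0 0 -0.5 0 0 0;0 0 -1 0 0 0;0 0 -1 0 0 0'
```

```text
clock: 6.0
eef_pos: [0.5201, -0.027, -0.0118]
tcp_rot: [-98.0, 89.9, -32.8]
ft_force: [-11.0, 1.8, 25.7]
gripper_width: 0.002
clock: 6.38
eef_pos: [0.5202, -0.027, -0.0119]
tcp_rot: [-100.4, 89.9, -35.3]
ft_force: [-15.6, 3.4, 34.2]
gripper_width: -0.003
```

```bash
python3 -m crank '0 0 3 0 0 0;0 0 3 0 0 0'
python3 - <<'E'
from h import *
o=telemetry.get_obs(); p=imaging.grab_frame('wrist'); E=np.array(p['hand_eye'])
T=cam(p,o); C=cloud(p,T); L=cloud(p,E); print(o['eef_pos'],o['ft_force'],o['wrist_torque'])
for r in range(200,250,4):
    print(r,[(C[r,c].round(4).tolist(),L[r,c].round(4).tolist()) for c in (250,266)],p['frame'][r,250])
s=imaging.grab_frame('scene'); cv2.imwrite('pics/s2.png',cv2.resize(s['frame'][90:280,130:370,::-1],(800,600),interpolation=cv2.INTER_CUBIC))
E
```

```text
clock: 6.62
eef_pos: [0.52, -0.027, -0.0115]
tcp_rot: [-83.2, 90.0, -18.0]
ft_force: [-2.3, -0.3, 8.2]
gripper_width: 0.001
[ 0.51995342 -0.02699833 -0.01152428] [-2.26822042 -0.33289042  8.22790761] [0.0922274  0.42133044 0.02127718]
200 [([0.4991, -0.022, 0.0118], [-0.0234, 0.021, -0.0042]), ([0.5028, -0.0144, 0.0112], [-0.0228, 0.0209, 0.0042])] [116 110 104]
204 [([0.5005, -0.0226, 0.0139], [-0.0254, 0.0195, -0.0042]), ([0.504, -0.015, 0.0139], [-0.0255, 0.0195, 0.0042])] [72 68 64]
208 [([0.5007, -0.0225, 0.0195], [-0.031, 0.0193, -0.0041]), ([0.5035, -0.015, 0.0211], [-0.0327, 0.0199, 0.004])] [12 14 10]
212 [([0.5016, -0.0229, 0.0226], [-0.0341, 0.0184, -0.004]), ([0.5047, -0.0156, 0.0233], [-0.0348, 0.0186, 0.004])] [28 26 30]
216 [([0.5031, -0.0236, 0.0238], [-0.0354, 0.0167, -0.004]), ([0.5065, -0.0164, 0.0235], [-0.0351, 0.0166, 0.004])] [20 19 23]
220 [([0.5052, -0.0246, 0.0234], [-0.0349, 0.0144, -0.004]), ([0.5086, -0.0173, 0.0234], [-0.0349, 0.0144, 0.004])] [15 18 20]
224 [([0.5071, -0.0254, 0.0237], [-0.0352, 0.0123, -0.004]), ([0.5104, -0.0182, 0.0237], [-0.0352, 0.0124, 0.004])] [23 21 17]
228 [([0.5084, -0.026, 0.0253], [-0.0368, 0.0109, -0.004]), ([0.5116, -0.0187, 0.0256], [-0.0372, 0.011, 0.004])] [33 85 45]
232 [([0.51, -0.0267, 0.0262], [-0.0378, 0.0092, -0.004]), ([0.5126, -0.0193, 0.0278], [-0.0393, 0.0099, 0.0039])] [34 93 48]
236 [([0.5087, -0.0259, 0.034], [-0.0456, 0.0106, -0.0038]), ([0.5119, -0.0191, 0.0341], [-0.0456, 0.0106, 0.0038])] [93 93 84]
240 [([0.5089, -0.0259, 0.0379], [-0.0495, 0.0105, -0.0037]), ([0.5122, -0.0193, 0.0375], [-0.0491, 0.0103, 0.0037])] [94 92 87]
244 [([0.5089, -0.0258, 0.0421], [-0.0536, 0.0105, -0.0036]), ([0.5122, -0.0194, 0.0415], [-0.053, 0.0102, 0.0036])] [94 92 86]
248 [([0.5092, -0.0259, 0.0454], [-0.0569, 0.0102, -0.0035]), ([0.5116, -0.0193, 0.0465], [-0.058, 0.0108, 0.0035])] [93 92 86]
```

View pics/s2.png

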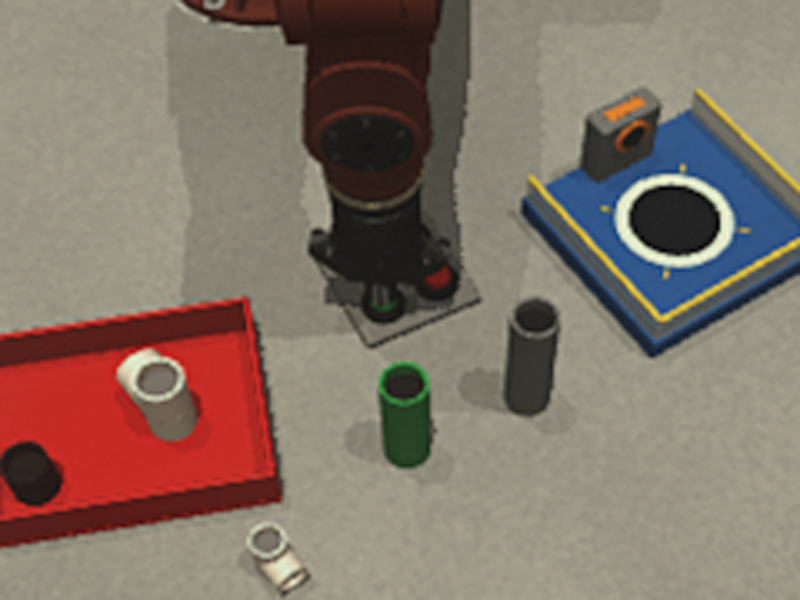

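The picture shows the shut fingers at (383,300) on the green key, which depth shows fully down (cap at 26.5 mm, 8 N). The other keys are up and the pipes untouched. The working tip offset is about 40 mm. Now yellow.

```bash
python3 -m crank '0 0 12 0 0 0;0 0 27 0 0 0;-32 23 27 0 0 0;-64 46 27 0 0 0;-64 46 27 0 0 0'; python3 -m crank '0 0 -10 0 0 0;0 0 -19 0 0 0;0 0 -24 0 0 0;0 0 -26.5 0 0 0;0 0 -26.5 0 0 0'
```

```text
clock: 7.35
eef_pos: [0.4542, 0.0204, 0.0152]
tcp_rot: [73.7, 90.0, 138.9]
ft_force: [-0.3, -0.3, 1.5]
gripper_width: 0.001
clock: 7.98
eef_pos: [0.4559, 0.0187, -0.0114]
tcp_rot: [-152.7, 90.0, -87.6]
ft_force: [-1.2, -1.5, 5.0]
gripper_width: -0.004
```

```bash
python3 -m crank '0 0 -0.5 0 0 0;0 0 -0.5 0 0 0'
python3 - <<'E'
from h import *
o=telemetry.get_obs(); p=imaging.grab_frame('wrist'); T=cam(p,o); C=cloud(p,T); hsv=cv2.cvtColor(p['frame'],cv2.COLOR_RGB2HSV).astype(int)
m=(abs(hsv[...,0]-26)<9)&(hsv[...,1]>110)&(hsv[...,2]>60)&(np.hypot(C[...,0]-.456,C[...,1]-.019)<.02); print(m.sum(),np.median(C[m],0),o['eef_pos'],o['ft_force'])
E
python3 -m crank '0 0 12 0 0 0;0 0 27 0 0 0;9 -27 27 0 0 0;9 -55 27 0 0 0;9 -55 27 0 0 0'; python3 -m crank '0 0 -10 0 0 0;0 0 -19 0 0 0;0 0 -24 0 0 0;0 0 -27 0 0 0;0 0 -27 0 0 0'
```

```text
clock: 8.22
eef_pos: [0.456, 0.0187, -0.0115]
tcp_rot: [-140.6, 90.0, -75.5]
ft_force: [-2.6, -0.8, 8.6]
gripper_width: -0.003
553 [0.44813299 0.02535475 0.02662263] [ 0.45595201  0.01870516 -0.01151817] [-2.60599633 -0.80076434  8.60321849]
clock: 8.9
eef_pos: [0.465, -0.0372, 0.0156]
tcp_rot: [-84.9, 90.0, -19.9]
ft_force: [-0.6, 0.4, 0.2]
gripper_width: -0.0
clock: 9.52
eef_pos: [0.4643, -0.0351, -0.0116]
tcp_rot: [59.7, 89.9, 124.9]
ft_force: [-5.6, 5.0, 11.8]
gripper_width: -0.005
```

```bash
python3 - <<'E'
from h import *
o=telemetry.get_obs(); p=imaging.grab_frame('wrist'); T=cam(p,o); C=cloud(p,T); hsv=cv2.cvtColor(p['frame'],cv2.COLOR_RGB2HSV).astype(int)
m=(abs(hsv[...,0]-110)<12)&(hsv[...,1]>110)&(hsv[...,2]>60)&(np.hypot(C[...,0]-.465,C[...,1]+.035)<.02); print(m.sum(),np.median(C[m],0),o['eef_pos'],o['ft_force'])
E
python3 -m crank '0 0 30 0 0 0;0 0 90 0 0 0;0 0 150 0 0 10;20 -40 200 0 0 20;50 -90 205 0 0 30' 1; python3 -m crank '30 -60 0 0 0 10;60 -115 0 0 0 10;61 -119 0 0 0 10;61 -119 0 0 0 10;61 -119 0 0 0 10'
python3 - <<'E'
from h import *
o=telemetry.get_obs(); p=imaging.grab_frame('wrist'); T=cam(p,o); print(o['eef_pos'],R.from_euler('xyz',o['tcp_rot'],degrees=True).as_matrix()[:,2])
cv2.imwrite('pics/w3.png',p['frame'][:,:,::-1])
C=cloud(p,T); hsv=cv2.cvtColor(p['frame'],cv2.COLOR_RGB2HSV).astype(int)
for l,z in(('tee_center',.047),('tee_mouth',.047),('coupling_center',.03)): print(l,[(np.round(q['at']),round(q['score'],2),at_z(p,T,q['at'],z)[:2].round(4)) for q in nets.mark_of(l,p)[:3]])
X,Y,Z=C[...,0],C[...,1],C[...,2]
m=(np.hypot(X-.575,Y+.242)<.075)&(hsv[...,1]<70)&(hsv[...,2]>90)
rim=m&(Z>.082)&(Z<.1); print('rim',rim.sum(),np.median(Z[rim]),cv2.minEnclosingCircle((C[rim][:,:2]*1000).astype(np.float32)))
br=m&(Z>.055)&(Z<.075); print('branch',br.sum(),C[br].mean(0),cv2.minAreaRect((C[br][:,:2]*1000).astype(np.float32)))
E
```

```text
403 [ 0.45639506 -0.0305029   0.0264121 ] [ 0.46433239 -0.03512285 -0.0115621 ] [-5.63766993  4.97230909 11.7637086 ]
clock: 10.2
eef_pos: [0.517, -0.1268, 0.1973]
tcp_rot: [-121.6, 89.6, -25.9]
ft_force: [1.0, 0.6, -0.1]
gripper_width: 1.001
clock: 10.82
eef_pos: [0.5756, -0.2436, 0.1936]
tcp_rot: [-118.5, 90.0, -13.3]
ft_force: [-0.2, 0.2, 0.2]
gripper_width: 1.0
[ 0.57558853 -0.24358824  0.19356826] [-2.62362004e-01  9.64969480e-01 -2.84686758e-04]
tee_center [(array([259., 169.]), 0.81, array([ 0.5763, -0.2432])), (array([464., 166.]), 0.7, array([ 0.5169, -0.0342])), (array([259., 298.]), 0.57, array([ 0.7304, -0.2007]))]
tee_mouth [(array([260., 322.]), 0.95, array([ 0.7646, -0.1906]))]
coupling_center []
rim 605 0.08818096259385844 ((577.552001953125, -242.79983520507812), 22.251205444335938)
branch 2158 [ 0.56186974 -0.24828391  0.06820273] ((564.7354736328125, -247.46807861328125), (64.83565521240234, 40.883399963378906), 20.1020450592041)
```

View pics/w3.png

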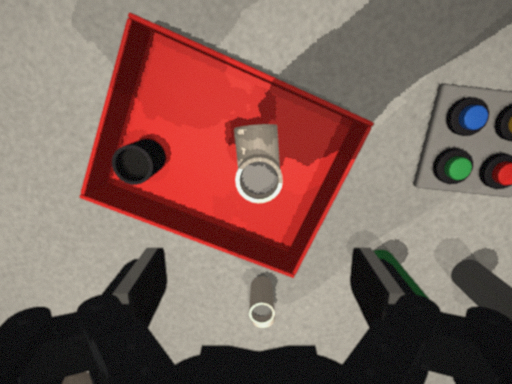

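The wrist view shows the large tee in the crate at (259,180) with its branch up at (256,133), the coupling at (135,160) and the small look-alike tee at (262,300). The tee choice is confirmed. I'll check the palm and open-tip geometry before going down.

Run:
```python
from h import *
o=telemetry.get_obs(); p=imaging.grab_frame('wrist'); E=np.array(p['hand_eye']); L=cloud(p,E); C=cloud(p,cam(p,o)); print(o['eef_pos'])
for c,r in ((258,350),(258,360),(258,380),(220,355),(300,360),(155,255),(155,270),(155,290),(140,300),(362,255),(362,270),(362,290),(375,260),(140,260)): print(c,r,L[r,c].round(4),C[r,c].round(3),p['frame'][r,c])
# branch axis & rim fits
hsv=cv2.cvtColor(p['frame'],cv2.COLOR_RGB2HSV).astype(int); X,Y,Z=C[...,0],C[...,1],C[...,2]
m=(np.hypot(X-.575,Y+.242)<.075)&(hsv[...,1]<70)&(hsv[...,2]>90)&(Z>.058)&(Z<.075)
d=np.hypot(X-.577,Y+.243); m&=(d>.026)
c=C[m]; print(m.sum(), np.degrees(np.arctan2(-.243-c[:,1].mean(),.577-c[:,0].mean())))
# symmetric: ridge (highest) points
for a,b in((.026,.032),(.032,.038),(.038,.046)):
    k=m&(d>a)&(d<b); q=C[k]; e=cv2.minAreaRect((q[:,:2]*1000).astype(np.float32)); print(k.sum(),q.mean(0).round(4),e)
```

```text
[ 0.57572783 -0.2440263   0.19362855]
258 350 [-0.1135  0.0093 -0.0005] [ 0.567 -0.247  0.307] [137 131 123]
258 360 [-0.1176  0.0101 -0.0005] [ 0.566 -0.247  0.311] [19 21 18]
258 380 [-0.1246  0.0114 -0.0005] [ 0.565 -0.247  0.318] [16 17 14]
220 355 [-0.1161  0.0102 -0.0103] [ 0.568 -0.257  0.31 ] [15 17 20]
300 360 [-0.118   0.0105  0.0101] [ 0.563 -0.237  0.312] [17 14 14]
155 255 [-0.0633  0.0104 -0.0435] [ 0.577 -0.289  0.257] [15 11 12]
155 270 [-0.0669  0.0055 -0.0429] [ 0.582 -0.287  0.261] [18 21 16]
155 290 [-0.0695 -0.0023 -0.0428] [ 0.589 -0.285  0.263] [13  8 13]
140 300 [-0.0843  0.0037 -0.043 ] [ 0.583 -0.286  0.278] [16 18 15]
362 255 [-0.0625  0.0101  0.0432] [ 0.555 -0.205  0.256] [12 21 16]
362 270 [-0.0667  0.0055  0.0423] [ 0.559 -0.205  0.26 ] [19 18 13]
362 290 [-0.0698 -0.0019  0.0421] [ 0.567 -0.203  0.263] [17 14 16]
375 260 [-0.0681  0.0109  0.0466] [ 0.553 -0.202  0.262] [76 75 69]
140 260 [-0.0677  0.0105 -0.0482] [ 0.578 -0.293  0.261] [82 79 74]
845 19.26004677870359
246 [ 0.5517 -0.2516  0.0652] ((552.7569580078125, -251.8311767578125), (12.311362266540527, 37.54998779296875), 18.557342529296875)
244 [ 0.5456 -0.2541  0.0655] ((546.6685180664062, -253.95050048828125), (11.307958602905273, 37.95886993408203), 18.53249740600586)
318 [ 0.5387 -0.2566  0.0654] ((539.6400146484375, -256.2521057128906), (11.631502151489258, 36.91371536254883), 18.434423446655273)
```

```bash
python3 -m crank '1 1 -30 0 0 4;1 1 -80 0 0 4;1 1 -120 0 0 4;1 1 -140 0 0 4;1 1 -140 0 0 4'; python3 -m crank '0 0 -20 0 0 0;0 0 -36 0 0 0;0 0 -46 0 0 0;0 0 -46 0 0 0;0 0 -46 0 0 0'
python3 - <<'E'
from h import *
o=telemetry.get_obs(); p=imaging.grab_frame('wrist'); print(o['eef_pos'],o['ft_force'],R.from_euler('xyz',o['tcp_rot'],degrees=True).as_matrix()[:,2])
cv2.imwrite('pics/w4.png',p['frame'][:,:,::-1])
E
```

```text
clock: 11.7
eef_pos: [0.5761, -0.2433, 0.0521]
tcp_rot: [32.9, 89.9, 142.1]
ft_force: [-0.3, 0.5, 0.9]
gripper_width: 0.994
clock: 12.32
eef_pos: [0.577, -0.2441, 0.0073]
tcp_rot: [-135.6, 90.0, -26.5]
ft_force: [0.5, 0.4, 0.6]
gripper_width: 1.0
[ 0.57699678 -0.24408382  0.00731941] [0.45048552 0.38355156 0.60616764] [-3.27957276e-01  9.44692469e-01 -4.04229987e-04]
```

View pics/w4.png

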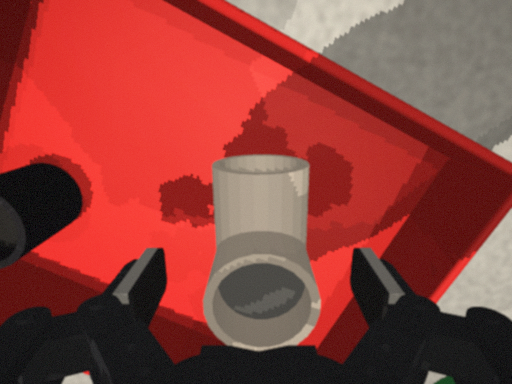

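The tee sits centred between the open fingers (rim at (262,300), branch straight up to (262,165)), and nothing else is near the fingers. I'll go 6 mm lower, grip, and lift a little.

```bash
python3 -m crank '0 0 -6 0 0 0;0 0 -6 0 0 0'; python3 -m crank '0 0 0 0 0 0;0 0 0 0 0 0;0 0 0 0 0 0;0 0 0 0 0 0;0 0 0 0 0 0' 0 50;python3 -m crank '0 0 0 0 0 0;0 0 0 0 0 0;0 0 20 0 0 0;0 0 40 0 0 0;0 0 40 0 0 0'
python3 - <<'E'
from h import *
o=telemetry.get_obs(); p=imaging.grab_frame('wrist'); print(o['eef_pos'],o['ft_force'],o['gripper_width'])
cv2.imwrite('pics/w5.png',p['frame'][:,:,::-1])
E
```

```text
clock: 12.62
eef_pos: [0.5764, -0.2437, 0.0003]
tcp_rot: [27.6, 90.0, 136.8]
ft_force: [-0.2, -0.1, -0.8]
gripper_width: 1.002
clock: 13.25
eef_pos: [0.5769, -0.244, 0.0011]
tcp_rot: [-126.9, 90.0, -17.8]
ft_force: [0.3, 1.2, 3.1]
gripper_width: 0.504
clock: 13.88
eef_pos: [0.5783, -0.245, 0.0439]
tcp_rot: [-143.6, 89.8, -34.5]
ft_force: [0.2, -0.3, -2.4]
gripper_width: 0.505
[ 0.57827912 -0.24504723  0.04386263] [ 0.23007292 -0.32297818 -2.3942869 ] 0.5045046624640962
```

View pics/w5.png

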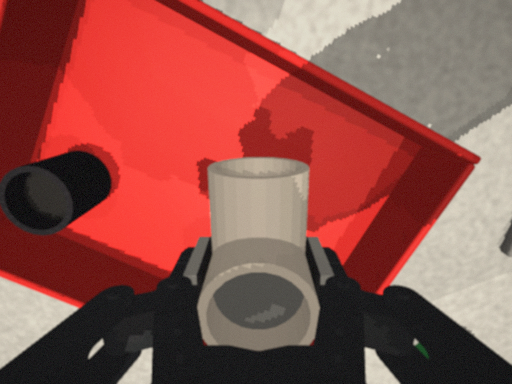

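The tee is held straight (rim at (260,300), branch up to (258,165)), gripped at about 43 mm, and the coupling at (55,190) is undisturbed. I'll lift it high and carry it to a viewing point short of the gauge.

```bash
python3 -m crank '0 0 25 0 0 0;0 0 60 0 0 0;0 0 95 0 0 0;0 0 125 0 0 0;0 0 125 0 0 0'; python3 -m crank '-10 25 0 0 0 0;-20 70 0 0 0 0;-30 120 0 0 0 0;-40 170 0 0 0 0;-45 220 0 0 0 0';python3 -m crank '-5 45 0 0 0 -2;-10 85 0 0 0 -4;-12 115 0 0 0 -4;-12 124 0 0 0 -4;-12 124 0 0 0 -4'
python3 - <<'E'
from h import *
o=telemetry.get_obs(); p=imaging.grab_frame('wrist'); T=cam(p,o); C=cloud(p,T); print(o['eef_pos'],o['ft_force'],o['gripper_width'],R.from_euler('xyz',o['tcp_rot'],degrees=True).as_matrix().round(4)[:,2])
cv2.imwrite('pics/w6.png',p['frame'][:,:,::-1])
for l,z in(('gauge_window',.03),('gauge_lens',.0845),('gauge',0)): print(l,[(np.round(q['at']),round(q['score'],2),at_z(p,T,q['at'],z)[:2].round(4)) for q in nets.mark_of(l,p)[:3]])
hsv=cv2.cvtColor(p['frame'],cv2.COLOR_RGB2HSV).astype(int); H,S,V=hsv[...,0],hsv[...,1],hsv[...,2];X,Y,Z=C[...,0],C[...,1],C[...,2]
m=(abs(X-.52)<.16)&(abs(Y-.262)<.16)&(H>100)&(H<125)&(S>110)&(abs(Z-.03)<.005)
print('blue',cv2.minAreaRect((C[m][:,:2]*1000).astype(np.float32)))
m=(np.hypot(X-.52,Y-.262)<.065)&(S<60)&(V>110)&(abs(Z-.03)<.008); print('rim',m.sum(),cv2.minEnclosingCircle((C[m][:,:2]*1000).astype(np.float32)))
m=(np.hypot(X-.52,Y-.262)<.05)&(V<60)&(abs(Z-.03)<.008); print('dark',m.sum(),cv2.minEnclosingCircle((C[m][:,:2]*1000).astype(np.float32)))
E
```

```text
clock: 14.55
eef_pos: [0.5777, -0.2446, 0.1679]
tcp_rot: [-142.8, 89.8, -33.7]
ft_force: [0.7, 0.9, -2.3]
gripper_width: 0.506
clock: 15.18
eef_pos: [0.5304, -0.0222, 0.1639]
tcp_rot: [50.2, 89.9, 159.3]
ft_force: [1.1, 0.1, 0.2]
gripper_width: 0.505
clock: 15.8
eef_pos: [0.5193, 0.1001, 0.1647]
tcp_rot: [77.8, 89.9, -177.1]
ft_force: [-0.4, 0.1, -1.7]
gripper_width: 0.5
[0.5193124  0.10006527 0.16472338] [-0.41983943  0.06401282 -1.73330205] 0.4999638619470513 [-2.620e-01  9.651e-01  3.000e-04]
gauge_window [(array([408., 213.]), 0.66, array([0.5216, 0.2664]))]
gauge_lens [(array([446., 154.]), 0.74, array([0.4516, 0.2439])), (array([394., 199.]), 0.28, array([0.5007, 0.217 ]))]
gauge [(array([393., 204.]), 0.81, array([0.5235, 0.2632]))]
blue ((518.9510498046875, 260.25146484375), (203.25131225585938, 204.13082885742188), 15.507256507873535)
rim 3457 ((520.375732421875, 261.6806945800781), 64.3155746459961)
dark 4581 ((521.5675048828125, 263.6840515136719), 42.56497573852539)
```

View pics/w6.png

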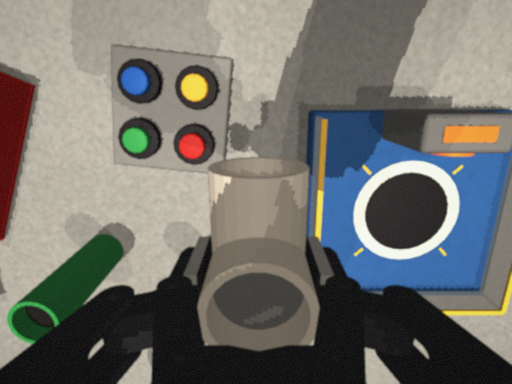

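The view shows the window at (407,210), lens block at (470,130), and all four keys up. The tee is held straight. The gauge yaw is 15.4° and the jaw is at 15.2°. I'll measure the tee in the tool frame.

Run:
```python
from h import *
o=telemetry.get_obs(); p=imaging.grab_frame('wrist'); E=np.array(p['hand_eye']); L=cloud(p,E); M=R.from_euler('xyz',o['tcp_rot'],degrees=True).as_matrix()
hsv=cv2.cvtColor(p['frame'],cv2.COLOR_RGB2HSV).astype(int)
v,u=np.mgrid[:384,:512]; m=(u>195)&(u<325)&(v>155)&(v<350)&(hsv[...,2]>60)&(p['depth']>0)&(abs(L[...,2])<.024)&(L[...,0]>-.1)&(L[...,0]<.01)
q=L[m]; print(m.sum(),q.min(0),q.max(0))
x=q[:,0]; lo=np.percentile(x,1); print('min x pct',np.percentile(x,[1,3,5,10]))
rim=q[x<np.percentile(x,3)+.003]; print('rim',len(rim),cv2.minEnclosingCircle((rim[:,1:]*1000).astype(np.float32)))
# branch: y>0.026 ; top ridge vs y
b=q[(q[:,1]>.026)&(q[:,1]<.044)]; 
for a in (.027,.033,.039):
    s=b[(b[:,1]>a)&(b[:,1]<a+.005)]; print(a,len(s),np.percentile(s[:,0],5),'z range',np.percentile(s[:,2],[2,98]))
```

```text
19752 [-0.08906219 -0.02130428 -0.02399993] [-0.02442725  0.04522964  0.02399448]
min x pct [-0.088111   -0.08771221 -0.08745408 -0.08677892]
rim 2725 ((-0.8298724293708801, -0.5008094906806946), 22.463029861450195)
0.027 1123 -0.06777206277904808 z range [-0.02021548  0.01946884]
0.033 1395 -0.06763780113517573 z range [-0.02014341  0.01954829]
0.039 2022 -0.0675597111537223 z range [-0.01969491  0.01874307]
```

```bash
python3 -m crank '0 40 0 0 0 0;0 85 0 0 0 0;1 130 0 0 0 0;1 163 0 0 0 0;1 163 0 0 0 0'; python3 -m crank '0 0 0 0 0 0;0 0 -25 0 0 0;0 0 -55 0 0 0;0 0 -80 0 0 0;0 0 -90 0 0 0'
python3 - <<'E'
from h import *
o=telemetry.get_obs(); p=imaging.grab_frame('wrist'); T=cam(p,o); C=cloud(p,T); print(o['eef_pos'],o['ft_force'],o['gripper_width'],R.from_euler('xyz',o['tcp_rot'],degrees=True).as_matrix().round(4)[:,2])
cv2.imwrite('pics/w7.png',p['frame'][:,:,::-1])
X,Y,Z=C[...,0],C[...,1],C[...,2];hsv=cv2.cvtColor(p['frame'],cv2.COLOR_RGB2HSV).astype(int);H,S,V=hsv[...,0],hsv[...,1],hsv[...,2]
m=(abs(X-.52)<.16)&(abs(Y-.262)<.16)&(H>100)&(H<125)&(S>110)&(abs(Z-.03)<.005)
print('blue',cv2.minAreaRect((C[m][:,:2]*1000).astype(np.float32)))
s=imaging.grab_frame('scene'); cv2.imwrite('pics/s3.png',cv2.resize(s['frame'][80:230,230:430,::-1],(800,600),interpolation=cv2.INTER_CUBIC))
E
```

```text
clock: 16.68
eef_pos: [0.5206, 0.2644, 0.1656]
tcp_rot: [34.8, 90.0, 140.1]
ft_force: [-0.4, 0.5, -0.9]
gripper_width: 0.503
clock: 17.3
eef_pos: [0.5201, 0.2617, 0.0744]
tcp_rot: [90.5, 89.9, -164.5]
ft_force: [0.0, -0.5, 0.2]
gripper_width: 0.506
[0.52013298 0.2616529  0.07437871] [ 0.0092274  -0.45893982  0.22103038] 0.5064581982096708 [-0.2597  0.9657 -0.    ]
blue ((509.9386901855469, 259.58642578125), (185.00608825683594, 205.45635986328125), 14.775492668151855)
```

View pics/s3.png

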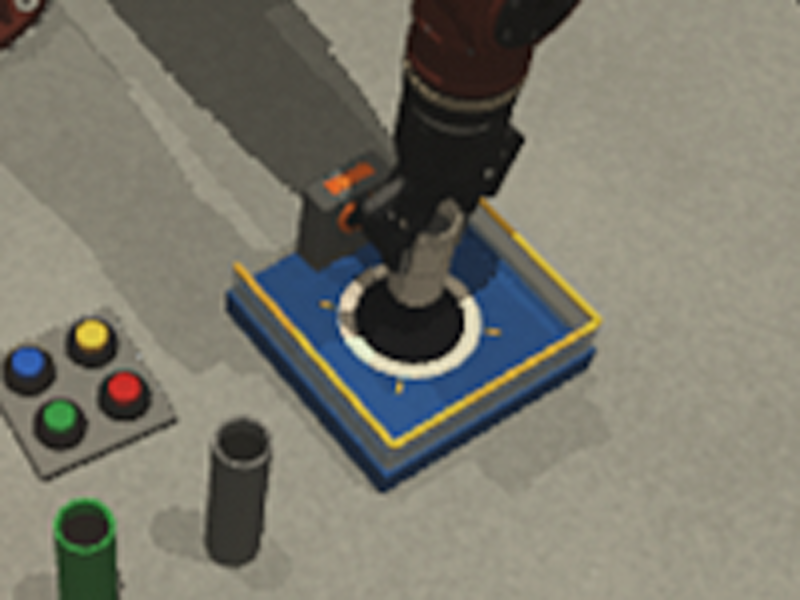

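The tee hangs over the window at (415,320) with its branch towards the lens at (350,215). Keys and pipes are undisturbed. Now the last 33 mm.

```bash
python3 -m crank '0 0 -12 0 0 0;0 0 -22 0 0 0;0 0 -30 0 0 0;0 0 -33.5 0 0 0;0 0 -33.5 0 0 0'; python3 -m crank '0 0 0 0 0 0;0 0 0 0 0 0;0 0 0 0 0 0;0 0 0 0 0 0'
python3 - <<'E'
from h import *
o=telemetry.get_obs(); p=imaging.grab_frame('wrist'); T=cam(p,o); C=cloud(p,T); L=cloud(p,np.array(p['hand_eye'])); print(o['eef_pos'],o['ft_force'],o['gripper_width'],R.from_euler('xyz',o['tcp_rot'],degrees=True).as_matrix().round(4)[:,2])
v,u=np.mgrid[:384,:512];m=(u>195)&(u<325)&(v>155)&(v<350)&(p['frame'].max(-1)>60)&(p['depth']>0)&(abs(L[...,2])<.024)&(L[...,0]>-.1)&(L[...,0]<-.02)
q=C[m]; t=np.percentile(q[:,2],97); r=q[q[:,2]>t-.003]; print('rim z',t,'axis',cv2.minEnclosingCircle((r[:,:2]*1000).astype(np.float32)))
b=q[(L[m][:,1]>.03)]; print('branch mean',b.mean(0),'yaw',np.degrees(np.arctan2(.263-b[:,1].mean(),.5205-b[:,0].mean())))
s=imaging.grab_frame('scene'); t=imaging.grab_frame('top')
A=cv2.resize(s['frame'][80:230,230:430,::-1],(400,300)); B=cv2.resize(t['frame'][190:330,60:247,::-1],(400,300)); D=cv2.resize(p['frame'][:,:,::-1],(400,300)); F=cv2.resize(t['frame'][120:300,180:420,::-1],(400,300))
cv2.imwrite('pics/fin.png',np.vstack([np.hstack([A,B]),np.hstack([D,F])]))
for l,z in(('nipple_a_center',.075),('nipple_b_center',.065),('coupling_center',.03)): print(l,[at_z(s,cam(s),q['at'],z)[:2].round(3) for q in nets.mark_of(l,s)[:1]])
E
```

```text
clock: 18.02
eef_pos: [0.5205, 0.2631, 0.0421]
tcp_rot: [70.7, 90.0, 175.8]
ft_force: [-0.7, 0.6, -1.6]
gripper_width: 0.505
clock: 18.52
eef_pos: [0.5208, 0.2631, 0.0424]
tcp_rot: [-57.7, 90.0, 47.4]
ft_force: [0.1, -0.2, -1.2]
gripper_width: 0.503
[0.52075275 0.26309191 0.04241809] [ 0.05330258 -0.15160138 -1.23205063] 0.5025949232485831 [-2.613e-01  9.653e-01  1.000e-04]
rim z 0.13010363658847726 axis ((521.6668090820312, 262.8993225097656), 22.426328659057617)
branch mean [0.48323533 0.25256255 0.09704564] yaw 15.647006879677527
nipple_a_center [array([0.647, 0.076])]
nipple_b_center [array([ 0.666, -0.057])]
coupling_center [array([ 0.603, -0.371])]
```

View pics/fin.png

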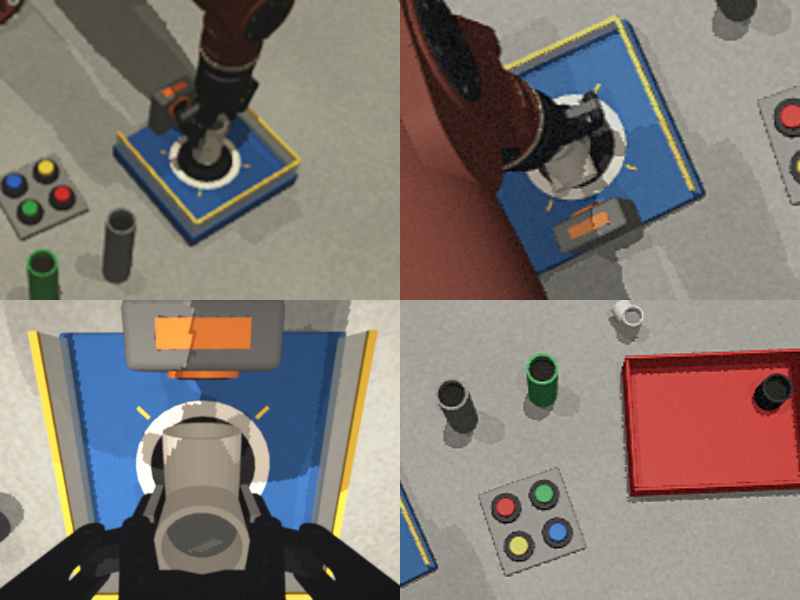

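The composite shows the tee centred over the window (wrist panel (203,470)) with its branch pointing at the lens (203,372), all keys up, and the pipes standing. The upper rim is at z 0.130, so the lower rim is about 16 mm above the glass. I'm handing the job in.

```bash
python3 -c "
from workcell import workorder; print(workorder.close_job())"
```

```text
the job is handed in; nothing more can be done
None
```

The job is handed in with the tee still held over the gauge window. It took about 18.5 s of the 67 s allowed, and no verdict was reported.

- **Keys:** I pressed green, yellow, then blue. Depth showed each cap about 7 mm below its unpressed reading, so fully down, and the red key was never touched. All four were up again in the last picture.
- **Tee:** I took the larger tee from the crate, not the look-alike on the bench, and carried it over the keypad to the gauge.
- **Final checks:**
  - The tee's axis was about 1 mm from the window centre.
  - Its lower rim was about 16 mm above the glass.
  - Its branch was at 15.6° against the gauge's 15.4°.
  - It was upright and still gripped at about 43 mm.
- **Other pipes:** all three stand upright. The scene view put them within about 8 mm of where they started, which is around the networks' accuracy.

**What disagreed:**
- **Finger tips:** the real tips sit about 40 mm behind the stated TCP. My first green press found no contact at the expected height, so I measured the offset by depth and contact and used it from then on.
- **Green press force:** while finding the bottom of the green key, the force reached 34 N straight down (about 38 N in total). The limit on the arm or gripper body pressing on something is 40 N. I backed off to 8 N.

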